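# Load the solder reel and lock it with its spindle clip

## Robot

A 6-joint arm with a two-finger parallel gripper is mounted at the origin on the work surface. World frame = base frame: x ahead of the robot, y to its left, z up, the work surface at z = 0. Lengths are in m, angles in rad, forces in N, time in s.
With the tool pointing down it reaches from about 0.3 to 0.875 m from the base axis. Payload 6.4 kg.
Tool frame: the origin (TCP) lies at the very end of the fingers, on their centre line; the grasp point (between the pads) lies 19 mm behind it; z points along the fingers, y is the line along which they close (so a half turn about z gives the same grasp; the last joint's range is limited). The gripper opens to 85 mm and grips with 20 to 120 N. Pads are 22 mm wide; open, the fingers measure 114 mm over their backs; the gripper's body (76 mm by 85 mm) begins 54 mm behind the grasp point. The pads swing forward as they close: fully open they stand 13 mm farther back than shut.
Start: joints at [0.937, 0.181, 1.607, -0, 1.354, -0.206], TCP at [0.239, 0.523, 0.231] pointing down, gripper open.
Joint ranges: [-2.99, 2.99], [-0.89, 2.07], [0.3, 2.58], [-1.14, 4.28], [0, 2.63], [-3.12, 3.12]. Speed limits (rad/s): [2.57, 2.57, 3.01, 3.14, 3.14, 3.14].

## Interface

Orientations are given as a unit quaternion [w, x, y, z].
In Python, from bench import get_obs, optics, workorder gives the robot as it stands.
- The arm moves only by the shell command python3 -m jog FILE, which reads ROWS from the file FILE. ROWS is a JSON object whose key "plan" holds a list of rows, 1 to 10 of them, each of 7 numbers: dx, dy, dz in units of 25 mm, then a rotation vector rx, ry, rz in rad, then the opening from 0.0 (shut) to 1.0 (fully open); each row is the pose to reach, as a shift and turn from the pose commanded when the command began, along the tool's axes at that moment; what a row does not reach only later rows make up. A row lasts 1/8 s, in which the tool goes at most 0.0625 m and 0.188 rad, less where a joint would pass 70% of its speed; a pose out of reach is approached as far as the arm can. The fingers move at their own pace and stop on an object; the grip force is fixed at half the most. Time passes only in rows, so rows that do not move let the fingers close. It prints the time, the measured TCP pose, the force, the opening and the grip force at its end. Input that does not fit is refused with a message, and nothing moves.
- get_obs(): the state, without advancing time (a new reading comes with each control period).
- optics.camera(name): name is "scene" or "top" or "wrist"; returns (picture, depth): 420x560x3 uint8, blue, green, red; 420x560 float32, m along the optical axis (not along the pixel's ray), 0 where there is no reading.
- optics.camera_params(name): a dict with "fovy" (degrees; the focal length in pixels is half the picture's height over the tangent of half this angle, whatever the lens; pixels are square), "cx", "cy" (the principal point, pixels), "view" (4x4, takes a point from world to camera coordinates). Camera axes: x right, y up, looking along -z (the intrinsics and any distortion apply to the point x, -y, -z); pixel columns grow to the right and rows downward; lengths in m; the calibration is good to about 2 mm. The wrist camera is an equidistant fisheye: a pixel r from the principal point sees the ray r / f radians off the axis. A picture is of the moment at which its call begins: read the wrist's pose just before it. camera_params takes no time and is no camera call; for the wrist camera it gives the pose at the moment of the call.
- workorder.hand_in(): hands the job in; it is judged then, once.
The state is a dict: "time_s": time; "q": joint angles; "dq": joint speeds; "joint_efforts": joint torques, N m; "eef_pos": TCP position; "eef_rot": TCP orientation; "wrist_force": force on the tool from outside, world axes, zero at the start; "torque": the same for the moment, N m; "opening": opening from 0.0 (shut) to 1.0 (fully open); "grasp_force": force on a finger pad.
Only numpy, scipy, OpenCV 4.12 (cv2) and the standard library are available. Lean on these libraries where they do the work, as an engineer would, in place of code of your own. Each camera call takes 0.05 s, during which the arm holds its last target. There are 200 camera calls.

## Task

Lower the full reel of solder onto the upright spindle of its stand so that it sits down on the base, then push the open spring clip sideways into the groove near the top of the spindle until it snaps fully home, and let go. Work by feel with light force: the clip must never be forced against the spindle, nor the reel dropped or rammed onto the stand, and the phone, battery, screwdriver and bottle stay where they are.

Things in the scene. Friction and masses are not known exactly. Their poses are not given: they have to be found in the camera images.
- stand: Solder-reel stand, fixed to the bench: a grey steel disc 100 mm across, 12 mm high, with a 60 mm felt washer on it (felt top 14 mm above the bench) and a bright steel spindle, 16 mm thick, standing up in its centre. The spindle does not move. Origin: on the bench, on the spindle's axis; z up (its yaw means nothing).
- groove_zone (a point): Point of the stand on the spindle's axis, 72 mm above the bench: the groove is near it. Groove: all round, 7 mm wide, 11 mm thick at its floor, square shoulders; above it a 9 mm high cap, 16 mm thick, tapering at the top. The height the spindle is screwed to is not measured: the groove's lower shoulder lies 62 to 75 mm above the bench; find it by eye or by feel.
- reel: Full reel of solder, loose, standing upright: grey flanges 56 mm across and 4 mm thick, bright winding 52 mm across between them, 46 mm high in all, 0.2 to 0.4 kg, with a 20 mm bore right through. Origin: centre of the underside; z up along the bore. Seated on the stand its underside is 14 mm and its top 60 mm above the bench.
- clip: Open spring clip, loose, lying flat: a black moulded C, 5 mm thick, with a thumb grip behind; 22 g. Origin: centre of its bore, on the underside; x points out through the mouth, z up. Its back is 5.6 mm behind the origin; the two springy jaws (outer faces 18.5 mm apart) reach 9 mm ahead of it. Home: origin on the spindle's axis. It is spoilt if pressed on the spindle with more than 25 N.
- clip_grip (a point): Centre of the clip's thumb grip, a block 12 mm wide (clip's y), 13 mm high from the underside and 28 mm long (11 to 39 mm behind the bore centre). This point: 25 mm behind the bore centre, 6.5 mm above the underside.
- clip_noses (a point): Midpoint between the clip's jaw noses, 4 mm ahead of the bore centre. Gap 8 mm, lips flared. Pushed sideways the jaws snap over the 11 mm groove floor at about 4 to 8 N, but cannot open over the 16 mm spindle: there a light push stops with the bore centre 10 to 12 mm from the axis; in the groove the noses enter and it goes to 9 mm or less, then past the snap it is drawn home (0).
- phone: Mobile phone, bystander: black slab 155 x 74 x 9 mm lying flat. Origin: centre of the underside.
- cleaner: Amber bottle with an orange cap, bystander: 52 mm across, 130 mm high. Origin: centre of the underside.
- driver: Small screwdriver with a yellow handle lying flat, bystander. Origin: underside.
- battery: Flat black phone battery, bystander: 62 x 45 x 6 mm. Origin: centre of the underside.
Not all that is in view belongs to the job. What is shaped like the clip but pink or purple is not meant.

How it is judged:
On the way, in this order (a step that is already met when the one before it is completed fails the run):
1. the reel sits down on the stand, over the spindle (horizontal distance between reel and stand below 0.006 m and z of reel in the frame of stand below 0.017 m and angle between reel's own z axis and vertical below 0.1 rad), for 0.2 s.
2. the clip is home in the spindle's groove (horizontal distance between clip and stand below 0.0025 m and z of clip in the frame of stand between 0.06 and 0.079 m), for 0.2 s.
At the end, for the whole second after the job is handed in: The reel sits on the felt of the stand (underside within 3 mm of it, centre within 6 mm of the spindle's axis, upright within 0.1 rad); the clip is in the groove with its bore centre within 2.5 mm of the axis, 60 to 79 mm above the bench, within 0.35 rad of level; both at rest and released (all of step 1 and all of step 2 and angle between clip's own z axis and vertical below 0.35 rad and linear speed of each of clip, reel below 0.02 m/s); the robot touches nothing.
It fails at once if the clip is pressed against the stand or its spindle with more than 25 N (contact force between clip and stand above 25 N).
It fails at once if the reel is dropped or rammed onto the stand (more than 40 N) (contact force between reel and stand above 40 N).
It fails at once if a bystander is moved by more than 30 mm (distance of any of phone, cleaner, driver, battery from where it was at the start of the episode above 0.03 m).
It also fails if it takes over 67 s, if anything falls off the work surface, if the arm or the gripper's body presses on something with over 40 N, if the wrist force passes 120 N, or if a joint passes its speed limit or range.

## Working session

There is one attempt and no reset: what is moved stays moved. The work goes in short steps, Python scripts to look and compute and a shell command to move; the robot and the scene stay as the last step left them, time stands still between calls to the robot, and variables do not carry over. Pictures are saved under pics/ and viewed, at most 10 in all, crops included, and the job is handed in when it is done.

```bash
ls; mkdir -p pics; cat > h.py <<'E'
import numpy as np,cv2
from bench import get_obs,optics,workorder
def cam(n):
    p=optics.camera_params(n);im,d=optics.camera(n);return im.copy(),np.array(d),p
def ray(p,u,v,n):
    f=210/np.tan(np.radians(p['fovy'])/2);x=(u-p['cx'])/f;y=(v-p['cy'])/f
    if n=='wrist':
        r=np.hypot(x,y);s=np.sin(r)/r if r>1e-9 else 1;c=np.array([x*s,-y*s,-np.cos(r)])
    else: c=np.array([x,-y,-1.])
    M=np.linalg.inv(p['view']);return M[:3,3],M[:3,:3]@c
def onz(p,u,v,n,z):
    o,d=ray(p,u,v,n);return o+d*(z-o[2])/d[2]
def pt(p,u,v,n,dep):
    o,d=ray(p,u,v,n);M=np.linalg.inv(p['view']);k=-(M[:3,:3].T@d)[2];return o+d/k*dep
def proj(p,X,n):
    f=210/np.tan(np.radians(p['fovy'])/2);c=(p['view']@np.r_[X,1])[:3];x,y,z=c[0],-c[1],-c[2]
    r=np.hypot(x,y)
    s=np.arctan2(r,z)/r if n=='wrist' else 1/z
    return p['cx']+f*x*s,p['cy']+f*y*s
E
python3 - <<'E'
from h import *
o=get_obs();print({k:np.round(v,3) for k,v in o.items()})
for n in['scene','top','wrist']:
    im,d,p=cam(n);cv2.imwrite(f'pics/{n}0.png',im);np.savez(f'{n}0.npz',im=im,d=d,view=p['view']);print(n,{k:np.round(v,3).tolist() for k,v in p.items()})
E
```

```text
pics
{'time_s': np.float64(0.0), 'q': array([ 0.937,  0.182,  1.608,  0.   ,  1.354, -0.206]), 'dq': array([ 0.001,  0.   ,  0.001, -0.001,  0.   ,  0.001]), 'joint_efforts': array([ 0.0000e+00, -4.4489e+01, -3.5133e+01, -0.0000e+00,  9.0000e-03,
        0.0000e+00]), 'eef_pos': array([0.238, 0.523, 0.23 ]), 'eef_rot': array([-0.   ,  0.212,  0.977, -0.001]), 'wrist_force': array([ 0.178, -0.53 , -0.618]), 'torque': array([ 0.014, -0.019,  0.009]), 'grasp_force': np.float64(0.0), 'opening': np.float64(1.003)}
scene {'fovy': 57.801, 'cx': 279.681, 'cy': 204.886, 'view': [[-0.861, 0.508, 0.022, 0.471], [-0.318, -0.57, 0.758, 0.086], [0.397, 0.645, 0.652, -1.208], [0.0, 0.0, 0.0, 1.0]]}
top {'fovy': 49.717, 'cx': 285.906, 'cy': 210.393, 'view': [[0.009, -1.0, 0.002, -0.023], [0.996, 0.009, 0.084, -0.556], [-0.084, 0.001, 0.996, -1.4], [0.0, 0.0, 0.0, 1.0]]}
wrist {'fovy': 65.706, 'cx': 273.807, 'cy': 204.295, 'view': [[0.414, 0.91, -0.001, -0.575], [-0.879, 0.4, -0.261, 0.035], [-0.237, 0.109, 0.965, -0.377], [0.0, 0.0, 0.0, 1.0]]}
```

View pics/top0.png

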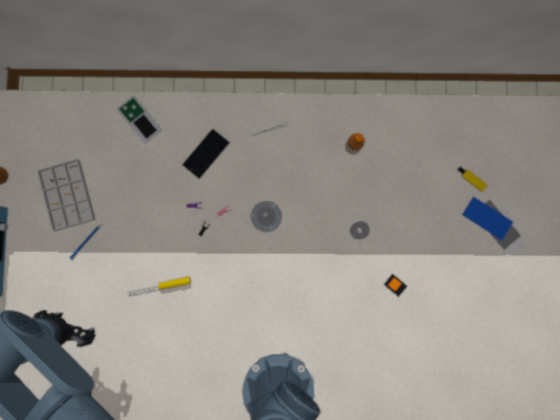

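View pics/scene0.png

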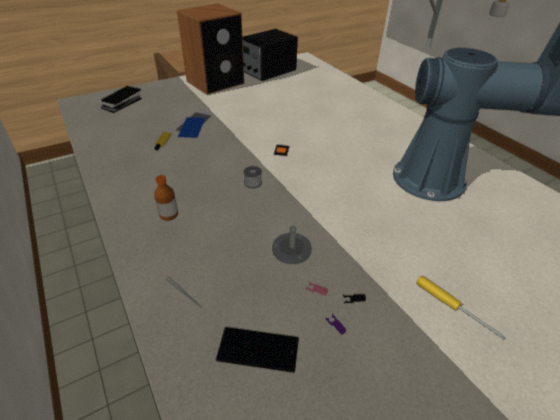

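The top view shows the stand at (266,216), the reel at (360,230) and the bottle at (356,142). Three things could be taken for the clip: black (204,229), purple (194,205) and pink (224,210). By the description the clip is the black one, which is at (354,298) in the scene view. I'll make first estimates and check a close crop.

```bash
python3 - <<'E'
from h import *
p=optics.camera_params('top');p2=optics.camera_params('scene')
im=np.load('top0.npz')['im'];im2=np.load('scene0.npz')['im']
print('stand felt',onz(p,266,216,'top',.014),'reel top',onz(p,360,230,'top',.046),'clip',onz(p,204,229,'top',.005))
print('scene: reel',onz(p2,253,172,'scene',.046),'clip',onz(p2,354,298,'scene',.005),'standtop',onz(p2,292,248,'scene',.012))
print('tcp px',proj(p,get_obs()['eef_pos'],'top'))
a=cv2.resize(im[190:245,180:240],None,fx=7,fy=7,interpolation=cv2.INTER_CUBIC)
b=cv2.resize(im2[275:340,295:375],None,fx=5,fy=5,interpolation=cv2.INTER_CUBIC)
H=max(a.shape[0],b.shape[0]);c=np.zeros((H,a.shape[1]+b.shape[1],3),np.uint8)
c[:a.shape[0],:a.shape[1]]=a;c[:b.shape[0],a.shape[1]:]=b;c=cv2.resize(c,None,fx=.95,fy=.95);c=c[:,:800];print(c.shape);cv2.imwrite('pics/crop1.png',c)
E
```

```text
stand felt [0.53832403 0.04500342 0.014     ] reel top [ 0.49554083 -0.24628927  0.046     ] clip [0.49584995 0.24124369 0.005     ]
scene: reel [ 0.49981295 -0.23785006  0.046     ] clip [0.49862719 0.24421168 0.005     ] standtop [0.54293108 0.05333092 0.012     ]
tcp px (np.float64(78.93159268928534), np.float64(322.47023638169316))
(366, 779, 3)
```

View pics/crop1.png

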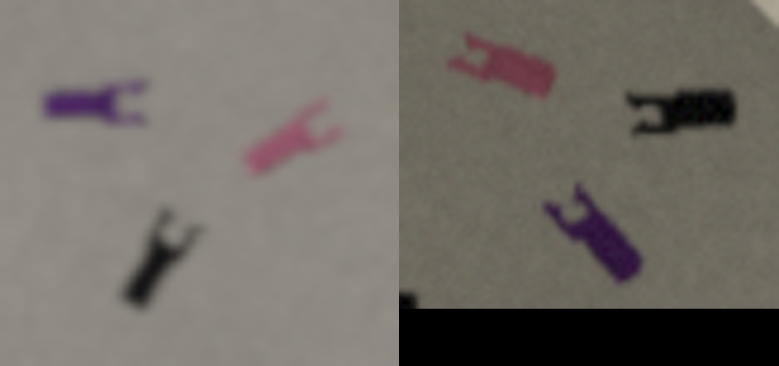

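The crop confirms the black C with its thumb grip at (204,229), mouth toward +x, −y (yaw about −0.55). I'll move the wrist camera between clip and stand.

Careful with the scale: shifts go in units of 25 mm. That gives: -0.352 m is -14.08, -0.25 m is -10.

```bash
echo '{"plan": [[-2, -1.36, -0.12, 0, 0, 0, 1], [-4, -2.72, -0.24, 0, 0, 0, 1], [-6, -4.08, -0.4, 0, 0, 0, 1], [-8, -5.44, -0.52, 0, 0, 0, 1], [-10, -6.8, -0.64, 0, 0, 0, 1], [-12, -8.16, -0.8, 0, 0, 0, 1], [-14.08, -9.52, -0.8, 0, 0, 0, 1], [-14.08, -9.52, -0.8, 0, 0, 0, 1], [-14.08, -9.52, -0.8, 0, 0, 0, 1]]}' > mv.in && python3 -m jog mv.in; python3 - <<'E'
from h import *
im,d,p=cam('wrist');np.savez('w1.npz',im=im,d=d,view=p['view']);cv2.imwrite('pics/w1.png',im)
o=get_obs();print(o['time_s'],o['eef_pos'],o['eef_rot'])
E
```

```text
time_s: 1.27
eef_pos: [0.4597, 0.1606, 0.2509]
eef_rot: [-0.001, 0.213, 0.977, 0.0]
wrist_force: [-0.8, -0.1, -0.4]
opening: 0.991
grasp_force: 0.0
1.325 [0.45944705 0.16123572 0.25097091] [-4.71575178e-04  2.12083283e-01  9.77251480e-01  5.01545769e-05]
```

View pics/w1.png

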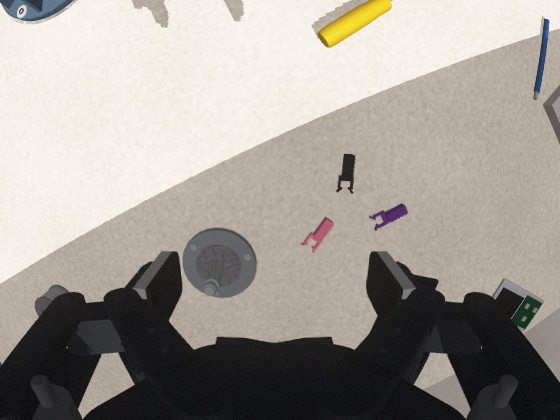

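The wrist view shows the clip at (346,172), the stand disc at (220,263) with the spindle tip near (211,289), the decoys at (318,234) and (390,216), and the reel partly hidden at (52,300). Next I measure the clip and stand using depth and masks.

```bash
cat >> h.py <<'E'
def cloud(p,d,n):
    v,u=np.mgrid[0:420,0:560].astype(float);f=210/np.tan(np.radians(p['fovy'])/2);x=(u-p['cx'])/f;y=(v-p['cy'])/f
    if n=='wrist':
        r=np.hypot(x,y)+1e-12;t=np.tan(r)/r;x=x*t;y=y*t
    M=np.linalg.inv(p['view']);c=np.stack([x*d,-y*d,-d],-1);return c@M[:3,:3].T+M[:3,3]
def circ(P):
    A=np.c_[2*P[:,:2],np.ones(len(P))];s=np.linalg.lstsq(A,(P[:,:2]**2).sum(1),rcond=None)[0];return s[:2],np.sqrt(s[2]+s[0]**2+s[1]**2)
E
python3 - <<'E'
from h import *
z=np.load('w1.npz');im,d=z['im'],z['d'];p=optics.camera_params('wrist');p['view']=z['view'];C=cloud(p,d,'wrist')
# clip
g=im.max(2);m=np.zeros_like(g);m[140:205,320:365]=(g[140:205,320:365]<75)*255
n,l,s,_=cv2.connectedComponentsWithStats(m);k=1+np.argmax(s[1:,4]);vu=np.argwhere(l==k)
P=C[l==k];print('clip n',s[k],'z',np.percentile(P[:,2],[5,50,95]).round(4))
Q=np.array([onz(p,u,v,'wrist',.009) for v,u in vu])[:,:2];c=Q.mean(0);w,V=np.linalg.eigh(np.cov((Q-c).T));a=V[:,1];a=a*np.sign(a[0]);t=(Q-c)@a;sd=(Q-c)@[-a[1],a[0]]
print('c',c,'yaw',np.arctan2(a[1],a[0]),'ext',t.min(),t.max(),sd.min(),sd.max())
for lo in np.arange(-.03,.03,.004):
    q=(t>lo)&(t<lo+.004)
    if q.any():print(round(lo,3),sd[q].min().round(4),sd[q].max().round(4),q.sum())
# stand
S=C[220:305,175:265].reshape(-1,3)
b=np.median(C[230:290,275:300,2]);print('bench z',b,'below clip',np.median(C[100:120,400:450,2]))
sp=S[S[:,2]>b+.03];print('spindle top z',np.percentile(sp[:,2],[50,95,99,100]) if len(sp) else 0,len(sp), 'xy',sp[sp[:,2]>sp[:,2].max()-.004].mean(0))
hs=(C[...,2]>b+.006)&(C[...,2]<b+.02);hs[:,:175]=0;hs[:220]=0;hs[:,265:]=0;hs[305:]=0
cn=max(cv2.findContours(hs.astype(np.uint8),cv2.RETR_EXTERNAL,cv2.CHAIN_APPROX_NONE)[0],key=cv2.contourArea)[:,0]
cn=cv2.convexHull(cn)[:,0]
E=np.array([onz(p,u,v,'wrist',.012) for u,v in cn]);print('disc',circ(E))
E
```

```text
clip n [337 154  18  39 364] z [0.003 0.012 0.014]
c [0.49381335 0.24404481] yaw -0.5146144641704983 ext -0.020805785367739808 0.02630440282179714 -0.00950112712192862 0.009875489984181734
-0.022 -0.0064 0.0063 24
-0.018 -0.0061 0.0068 36
-0.014 -0.0069 0.0062 38
-0.01 -0.0063 0.0067 35
-0.006 -0.0058 0.0068 34
-0.002 -0.0053 0.0064 33
0.002 -0.0061 0.0071 36
0.006 -0.0092 0.0076 46
0.01 -0.0087 0.0081 30
0.014 -0.0095 0.0086 15
0.018 -0.009 0.0092 19
0.022 -0.0094 0.0099 17
0.026 -0.0093 -0.0093 1
bench z -0.00019356617062382675 below clip -0.00011902216693288059
spindle top z [0.07949445 0.3932479  0.3932479  0.3932479 ] 695 xy [0.40092701 0.18824596 0.3932479 ]
disc (array([0.53868228, 0.04610757]), np.float64(0.04985157822428896))
```

```bash
echo '{"plan": [[-1.2, -2, 0, 0, 0, 0, 1], [-2.4, -4, 0, 0, 0, 0, 1], [-3.6, -6, 0, 0, 0, 0, 1], [-4.8, -8, 0, 0, 0, 0, 1], [-6, -10, 0, 0, 0, 0, 1], [-7.2, -12, 0, 0, 0, 0, 1], [-8.2, -14.08, 0, 0, 0, 0, 1], [-8.2, -14.08, 0, 0, 0, 0, 1], [-8.2, -14.08, 0, 0, 0, 0, 1]]}' > mv.in && python3 -m jog mv.in; python3 - <<'E'
from h import *
im,d,p=cam('wrist');o=get_obs();np.savez('w2.npz',im=im,d=d,view=p['view']);cv2.imwrite('pics/w2.png',im)
C=cloud(p,d,'wrist');D=C[...,:2]-[.4975,-.242]
m=(np.hypot(D[...,0],D[...,1])<.05)&(C[...,2]>.038)&(C[...,2]<.056)
n,l,s,_=cv2.connectedComponentsWithStats(m.astype(np.uint8));k=1+np.argmax(s[1:,4]);m=l==k
z=np.median(C[m][:,2]);cs,h=cv2.findContours(m.astype(np.uint8),cv2.RETR_CCOMP,cv2.CHAIN_APPROX_NONE)
for c in cs:
    if len(c)>15:
        c=c[:,0];E=np.array([onz(p,u,v,'wrist',.046) for u,v in c]);print(len(c),c.mean(0),circ(E))
print('z',z,s[k]);print(o['eef_pos'],o['eef_rot'],o['time_s'])
z=np.load('w1.npz');p=optics.camera_params('wrist');p['view']=z['view'];C=cloud(p,z['d'],'wrist')
D=np.hypot(C[...,0]-.5387,C[...,1]-.0461);q=C[(D<.016)&(C[...,2]>.02)&(C[...,2]<.12)];q=q[np.argsort(q[:,2])];print(len(q),q[-25:,2].round(4),q[q[:,2]>q[-1,2]-.003].mean(0))
E
```

```text
time_s: 2.45
eef_pos: [0.5008, -0.2428, 0.2509]
eef_rot: [-0.0, 0.211, 0.977, 0.001]
wrist_force: [0.5, 1.6, 0.8]
opening: 0.999
grasp_force: 0.0
142 [266.40140845 177.98591549] (array([ 0.49743314, -0.24896994]), np.float64(0.027164319109647533))
50 [266.44 177.92] (array([ 0.49703764, -0.24865798]), np.float64(0.009940865367876858))
z 0.04568412405813327 [ 241  153   51   51 1756]
[ 0.5008515  -0.24250364  0.25106105] [-3.07775538e-04  2.11099285e-01  9.77464488e-01  4.14584091e-04] 2.5
401 [0.0792 0.0792 0.0793 0.0793 0.0793 0.0793 0.0794 0.0794 0.0795 0.0795
 0.0795 0.0796 0.0797 0.0798 0.0798 0.0798 0.0798 0.0799 0.0799 0.08
 0.08   0.0803 0.0804 0.0805 0.0806] [0.53906943 0.04552213 0.07888518]
```

```bash
echo '{"plan": [[0.028, -0.284, 2.4, 0, 0, 0, 1], [0.028, -0.284, 4.8, 0, 0, 0, 1], [0.028, -0.284, 6.8, 0, 0, 0, 1], [0.028, -0.284, 8.4, 0, 0, 0, 1], [0.028, -0.284, 9.4, 0, 0, 0, 1], [0.028, -0.284, 9.72, 0, 0, 0, 1], [0.028, -0.284, 9.72, 0, 0, 0, 1]]}' > mv.in && python3 -m jog mv.in;  echo '{"plan": [[0, 0, 0, 0, 0, 0, 0.75], [0, 0, 0, 0, 0, 0, 0.7], [0, 0, 0, 0, 0, 0, 0.6], [0, 0, 0, 0, 0, 0, 0.5], [0, 0, 0, 0, 0, 0, 0.5], [0, 0, 0, 0, 0, 0, 0.5]]}' > mv.in && python3 -m jog mv.in
```

```text
time_s: 3.38
eef_pos: [0.4975, -0.2498, 0.0087]
eef_rot: [0.0, 0.211, 0.977, 0.0]
wrist_force: [-0.2, -0.2, -0.5]
opening: 1.0
grasp_force: 0.0
time_s: 4.12
eef_pos: [0.498, -0.2513, 0.01]
eef_rot: [0.001, 0.212, 0.977, -0.0]
wrist_force: [-0.8, 2.5, 8.6]
opening: 0.649
grasp_force: 62.4
```

Scaled: -0.13 m is -5.2, -0.1 m is -4.

```bash
echo '{"plan": [[0, 0, -0.4, 0, 0, 0, 0.4], [0, 0, -2, 0, 0, 0, 0.4], [0, 0, -4, 0, 0, 0, 0.4], [0, 0, -5.2, 0, 0, 0, 0.4], [0, 0, -5.2, 0, 0, 0, 0.4], [0, 0, -5.2, 0, 0, 0, 0.4]]}' > mv.in && python3 -m jog mv.in; python3 - <<'E'
from h import *
im,d,p=cam('wrist');o=get_obs();cv2.imwrite('pics/w3.png',im)
T=o['eef_pos'];C=cloud(p,d,'wrist');D=np.hypot(*(C[...,:2]-T[:2]).transpose(2,0,1))
m=(D<.035)&(C[...,2]>T[2]+.02)&(C[...,2]<T[2]+.05)
print('top z rel tcp',np.percentile(C[m][:,2]-T[2],[5,25,50,75,95]),m.sum());print(o['eef_pos'],o['wrist_force'],o['opening'],o['grasp_force'])
n,l,s,_=cv2.connectedComponentsWithStats(m.astype(np.uint8));print(s[1:])
pts=C[m];z=np.median(pts[:,2]);q=pts[abs(pts[:,2]-z)<.004];A=np.c_[q[:,:2]-T[:2],np.ones(len(q))];print('plane',np.linalg.lstsq(A,q[:,2]-T[2],rcond=None)[0])
cs,h=cv2.findContours(m.astype(np.uint8),cv2.RETR_CCOMP,cv2.CHAIN_APPROX_NONE)
for c in cs:
    if len(c)>25:
        c=c[:,0];E=np.array([onz(p,u,v,'wrist',z) for u,v in c]);print(len(c),c.mean(0),circ(E),circ(E)[0]-T[:2])
E
```

```text
time_s: 4.88
eef_pos: [0.4961, -0.2503, 0.1371]
eef_rot: [-0.001, 0.212, 0.977, 0.0]
wrist_force: [0.0, 0.7, -2.3]
opening: 0.65
grasp_force: 64.4
top z rel tcp [0.02478119 0.03542719 0.03605338 0.03656586 0.04010159] 15228
[ 0.49584773 -0.25008243  0.13647789] [-0.19325913  0.45612347 -2.63164984] 0.6471685396923271 64.3806108366698
[[  174   217   197   125 15228]]
plane [-0.00159456  0.00144693  0.03607884]
518 [271.33783784 282.45173745] (array([ 0.49314265, -0.2484909 ]), np.float64(0.02964299561116853)) [-0.00270507  0.00159153]
108 [274.61111111 282.15740741] (array([ 0.49080884, -0.24695363]), np.float64(0.006646987520750358)) [-0.00503888  0.0031288 ]
```

View pics/w3.png

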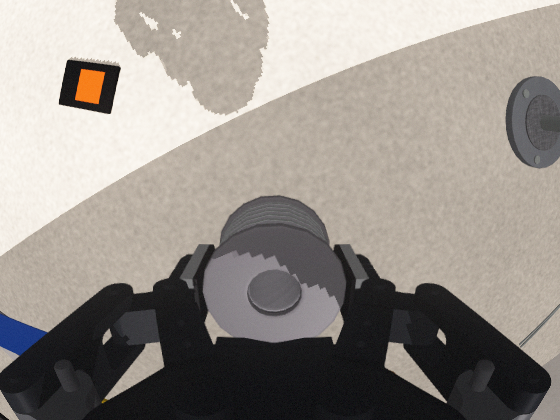

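The reel hangs level in the pads with its bore rim near (274,290), and it doesn't look slipped or tilted. I'll fit the rim tightly.

```bash
cat > rim.py <<'E'
from h import *
im,d,p=cam('wrist');o=get_obs();T=o['eef_pos'];M=np.linalg.inv(p['view'])
C=cloud(p,d,'wrist');D=np.hypot(*(C[...,:2]-T[:2]).transpose(2,0,1));m=(D<.04)&(C[...,2]>T[2]+.02)&(C[...,2]<T[2]+.05)
z=np.median(C[m][:,2]);m=((D<.04)&(abs(C[...,2]-z)<.0025)).astype(np.uint8)
n,l,s,_=cv2.connectedComponentsWithStats(m);m=(l==1+np.argmax(s[1:,4])).astype(np.uint8)
cs,h=cv2.findContours(m,cv2.RETR_CCOMP,cv2.CHAIN_APPROX_NONE)
x=np.array([-.910,.414]);y=np.array([.414,.910])
for c in cs:
    if len(c)>60:
        c=c[:,0];E=np.array([onz(p,u,v,'wrist',z) for u,v in c])
        for _ in range(6):
            cc,r=circ(E);e=abs(np.hypot(*(E[:,:2]-cc).T)-r);E=E[e<max(.0008,np.percentile(e,85))]
        print(len(c),len(E),'centre',cc,'r',r,'off tool xy',(cc-T[:2])@x,(cc-T[:2])@y)
print('z top',z,'rel',z-T[2],'tcp',T,o['eef_rot'])
E
python3 rim.py
```

```text
563 288 centre [ 0.49458503 -0.24871496] r 0.02739667495584571 off tool xy 0.001641580318820432 0.0007003827952605696
139 139 centre [ 0.49429405 -0.24846021] r 0.009759175157829711 off tool xy 0.002011846024929495 0.0008117401587733767
z top 0.17192510149566836 rel 0.03565397390500108 tcp [ 0.49578952 -0.25003259  0.13627113] [-1.64379900e-03  2.12315467e-01  9.77199482e-01  7.83111155e-04]
```

Scaled: 0.2863 m is 11.452, 0.25 m is 10.

```bash
echo '{"plan": [[0.56, 2, 0, 0, 0, 0, 0.4], [1.12, 4, 0, 0, 0, 0, 0.4], [1.68, 6, 0, 0, 0, 0, 0.4], [2.24, 8, 0, 0, 0, 0, 0.4], [2.8, 10, 0, 0, 0, 0, 0.4], [3.26, 11.452, 0, 0, 0, 0, 0.4], [3.26, 11.452, 0, 0, 0, 0, 0.4], [3.26, 11.452, 0, 0, 0, 0, 0.4]]}' > mv.in && python3 -m jog mv.in; python3 rim.py; python3 - <<'E'
from h import *
im,d,p=cam('wrist');cv2.imwrite('pics/w4.png',im)
C=cloud(p,d,'wrist');D=np.hypot(*(C[...,:2]-[.5388,.0459]).transpose(2,0,1))
m=(abs(C[...,2]-.012)<.005)&(D<.07)
cn=max(cv2.findContours(m.astype(np.uint8),cv2.RETR_EXTERNAL,cv2.CHAIN_APPROX_NONE)[0],key=cv2.contourArea)[:,0]
E=np.array([onz(p,u,v,'wrist',.012) for u,v in cn])
for _ in range(8):
    cc,r=circ(E);e=abs(np.hypot(*(E[:,:2]-cc).T)-r);E=E[e<max(.001,np.percentile(e,85))]
print('disc',cc,r,len(E))
E
```

```text
time_s: 5.98
eef_pos: [0.5409, 0.0432, 0.1371]
eef_rot: [-0.001, 0.212, 0.977, -0.0]
wrist_force: [-0.1, -0.6, -2.0]
opening: 0.644
grasp_force: 64.7
557 293 centre [0.53959061 0.04462615] r 0.027413089043817146 off tool xy 0.0021198604076117745 0.001114558948061518
141 141 centre [0.53930452 0.04488936] r 0.009771017408157055 off tool xy 0.0024891710179998907 0.0012356416879550523
z top 0.17251648715688372 rel 0.035181943042615904 tcp [0.541059   0.04273332 0.13733454] [-8.40964414e-04  2.12538104e-01  9.77152385e-01 -2.53814008e-04]
disc [0.53926589 0.04503567] 0.048917631482960806 198
```

View pics/w4.png

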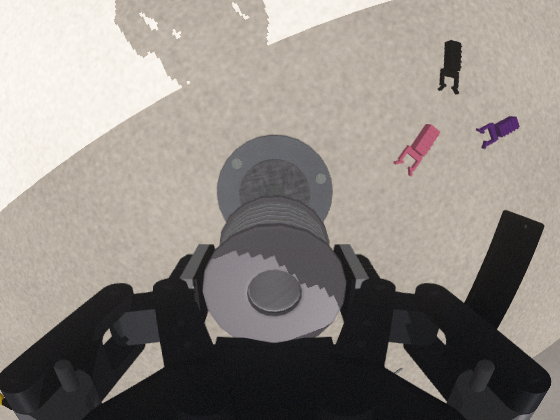

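The reel bore at (274,290) stands over the disc, level, and agrees with the stand axis to about 1 mm. I'll lower it gently and watch the force.

```bash
echo '{"plan": [[0.024, 0.02, 0.6, 0, 0, 0, 0.4], [0.024, 0.02, 1.2, 0, 0, 0, 0.4], [0.024, 0.02, 1.52, 0, 0, 0, 0.4], [0.024, 0.02, 1.68, 0, 0, 0, 0.4], [0.024, 0.02, 1.68, 0, 0, 0, 0.4]]}' > mv.in && python3 -m jog mv.in;echo '{"plan": [[0, 0, 0.12, 0, 0, 0, 0.4], [0, 0, 0.24, 0, 0, 0, 0.4], [0, 0, 0.36, 0, 0, 0, 0.4], [0, 0, 0.48, 0, 0, 0, 0.4], [0, 0, 0.48, 0, 0, 0, 0.4]]}' > mv.in && python3 -m jog mv.in
```

```text
time_s: 6.7
eef_pos: [0.5412, 0.0441, 0.096]
eef_rot: [-0.0, 0.212, 0.977, -0.0]
wrist_force: [0.2, 0.1, -2.0]
opening: 0.65
grasp_force: 64.6
time_s: 7.32
eef_pos: [0.541, 0.0442, 0.0839]
eef_rot: [-0.0, 0.212, 0.977, -0.0]
wrist_force: [0.2, -0.4, -1.6]
opening: 0.649
grasp_force: 64.7
```

Scaled: 0.012 m is 0.48, 0.009 m is 0.36.

```bash
echo '{"plan": [[0, 0, 0.12, 0, 0, 0, 0.4], [0, 0, 0.24, 0, 0, 0, 0.4], [0, 0, 0.36, 0, 0, 0, 0.4], [0, 0, 0.48, 0, 0, 0, 0.4]]}' > mv.in && python3 -m jog mv.in;echo '{"plan": [[0, 0, 0.2, 0, 0, 0, 0.4], [0, 0, 0.4, 0, 0, 0, 0.4], [0, 0, 0.6, 0, 0, 0, 0.4], [0, 0, 0.8, 0, 0, 0, 0.4]]}' > mv.in && python3 -m jog mv.in;echo '{"plan": [[0, 0, 0.16, 0, 0, 0, 0.4], [0, 0, 0.32, 0, 0, 0, 0.4], [0, 0, 0.48, 0, 0, 0, 0.4], [0, 0, 0.56, 0, 0, 0, 0.4], [0, 0, 0.62, 0, 0, 0, 0.4]]}' > mv.in && python3 -m jog mv.in
```

```text
time_s: 7.82
eef_pos: [0.5412, 0.0441, 0.072]
eef_rot: [-0.0, 0.212, 0.977, -0.0]
wrist_force: [0.6, -0.0, -1.4]
opening: 0.647
grasp_force: 64.7
time_s: 8.32
eef_pos: [0.5412, 0.0441, 0.0519]
eef_rot: [-0.0, 0.212, 0.977, -0.0]
wrist_force: [-0.4, 0.4, -1.3]
opening: 0.649
grasp_force: 64.7
time_s: 8.95
eef_pos: [0.5413, 0.0441, 0.0367]
eef_rot: [0.0, 0.212, 0.977, -0.0]
wrist_force: [-0.6, 0.2, -3.2]
opening: 0.648
grasp_force: 64.7
```

Scaled: 0.01 m is 0.4, 0.009 m is 0.36.

```bash
echo '{"plan": [[0, 0, 0.16, 0, 0, 0, 0.4], [0, 0, 0.28, 0, 0, 0, 0.4], [0, 0, 0.36, 0, 0, 0, 0.4], [0, 0, 0.4, 0, 0, 0, 0.4], [0, 0, 0.4, 0, 0, 0, 0.4]]}' > mv.in && python3 -m jog mv.in;echo '{"plan": [[0, 0, 0.02, 0, 0, 0, 0.4], [0, 0, 0.04, 0, 0, 0, 0.4], [0, 0, 0.04, 0, 0, 0, 0.4]]}' > mv.in && python3 -m jog mv.in;echo '{"plan": [[0, 0, 0.02, 0, 0, 0, 0.4], [0, 0, 0.04, 0, 0, 0, 0.4], [0, 0, 0.04, 0, 0, 0, 0.4]]}' > mv.in && python3 -m jog mv.in
```

```text
time_s: 9.57
eef_pos: [0.5412, 0.0441, 0.0267]
eef_rot: [-0.0, 0.212, 0.977, -0.0]
wrist_force: [-0.4, 0.3, -2.0]
opening: 0.65
grasp_force: 64.7
time_s: 9.95
eef_pos: [0.5412, 0.0441, 0.0258]
eef_rot: [-0.0, 0.212, 0.977, -0.0]
wrist_force: [0.2, -0.7, -2.4]
opening: 0.648
grasp_force: 64.7
time_s: 10.32
eef_pos: [0.5412, 0.0441, 0.0247]
eef_rot: [-0.0, 0.212, 0.977, -0.0]
wrist_force: [-0.0, -0.3, -2.9]
opening: 0.647
grasp_force: 64.7
```

Scaled: 0.0008 m is 0.032, 0.0004 m is 0.016.

```bash
echo '{"plan": [[0, 0, 0.016, 0, 0, 0, 0.4], [0, 0, 0.032, 0, 0, 0, 0.4], [0, 0, 0.032, 0, 0, 0, 0.4]]}' > mv.in && python3 -m jog mv.in;echo '{"plan": [[0, 0, 0.012, 0, 0, 0, 0.4], [0, 0, 0.024, 0, 0, 0, 0.4], [0, 0, 0.024, 0, 0, 0, 0.4]]}' > mv.in && python3 -m jog mv.in
```

```text
time_s: 10.7
eef_pos: [0.5413, 0.0442, 0.0241]
eef_rot: [-0.0, 0.212, 0.977, -0.0]
wrist_force: [-0.8, -0.1, 0.3]
opening: 0.648
grasp_force: 64.9
time_s: 11.08
eef_pos: [0.5413, 0.0442, 0.0241]
eef_rot: [-0.0, 0.212, 0.977, -0.0]
wrist_force: [-3.2, 0.3, 7.2]
opening: 0.647
grasp_force: 65.6
```

Scaled: -0.0004 m is -0.016.

```bash
echo '{"plan": [[0, 0, -0.016, 0, 0, 0, 0.6], [0, 0, -0.016, 0, 0, 0, 0.68], [0, 0, -0.016, 0, 0, 0, 0.72], [0, 0, -0.016, 0, 0, 0, 0.8], [0, 0, -0.016, 0, 0, 0, 0.95], [0, 0, -0.016, 0, 0, 0, 0.95]]}' > mv.in && python3 -m jog mv.in;echo '{"plan": [[0, 0, -0.8, 0, 0, 0, 0.95], [0, 0, -2.4, 0, 0, 0, 0.95], [0, 0, -4.4, 0, 0, 0, 0.95], [1.6, 1.8, -5.6, 0, 0, 0.04, 0.95], [3.2, 3.6, -5.6, 0, 0, 0.087, 0.95], [4.4, 5.4, -5.6, 0, 0, 0.087, 0.9], [5.32, 6.512, -5.6, 0, 0, 0.087, 0.6], [5.32, 6.512, -5.6, 0, 0, 0.087, 0.5], [5.32, 6.512, -5.6, 0, 0, 0.087, 0.5]]}' > mv.in && python3 -m jog mv.in
python3 - <<'E'
from h import *
im,d,p=cam('wrist');o=get_obs();np.savez('w5.npz',im=im,d=d,view=p['view']);cv2.imwrite('pics/w5.png',im);print(o['eef_pos'],o['eef_rot'],o['opening'])
g=im.max(2);C=cloud(p,d,'wrist');D=np.hypot(*(C[...,:2]-[.494,.244]).transpose(2,0,1));m=((g<80)&(D<.04)&(C[...,2]<.03)).astype(np.uint8)
n,l,s,_=cv2.connectedComponentsWithStats(m);k=1+np.argmax(s[1:,4]);vu=np.argwhere(l==k)
print(s[k]);Q=np.array([onz(p,u,v,'wrist',.013) for v,u in vu])[:,:2];Q0=np.array([onz(p,u,v,'wrist',.005) for v,u in vu])[:,:2]
def an(Q,sel,tag):
    a=np.array([.870,-.492]);c=np.array([.5095,.2352])
    t=(Q-c)@a;q=Q[sel(t)];c2=q.mean(0);w,V=np.linalg.eigh(np.cov((q-c2).T));b=V[:,1]*np.sign(V[0,1]);sd=(q-c)@[.492,.870]
    print(tag,'mean',c2,'yaw',np.arctan2(b[1],b[0]),'t',t.min(),t.max(),'side',np.percentile(sd,[1,99]))
an(Q,lambda t:t<-.013,'grip');an(Q0,lambda t:t>-.004,'jaws')
E
```

```text
time_s: 11.82
eef_pos: [0.5413, 0.0441, 0.0238]
eef_rot: [-0.0, 0.212, 0.977, 0.0]
wrist_force: [0.2, -0.2, 0.0]
opening: 0.946
grasp_force: 0.0
time_s: 12.95
eef_pos: [0.4878, 0.2471, 0.1637]
eef_rot: [0.0, 0.254, 0.967, -0.0]
wrist_force: [-0.2, -0.3, 0.8]
opening: 0.503
grasp_force: 0.0
[0.48803218 0.24664707 0.16368855] [ 9.61228348e-06  2.54850652e-01  9.66980407e-01 -1.93196872e-04] 0.5004205265270301
[264 174  21  49 536]
grip mean [0.48688007 0.24860278] yaw -0.48743385529772076 t -0.03920195596260516 0.0068380778222903015 side [-0.00472406  0.00642157]
jaws mean [0.51316476 0.23470496] yaw 1.1042494980881636 t -0.03781791378217014 0.009479471159516818 side [-0.00884937  0.0106151 ]
```

View pics/w5.png

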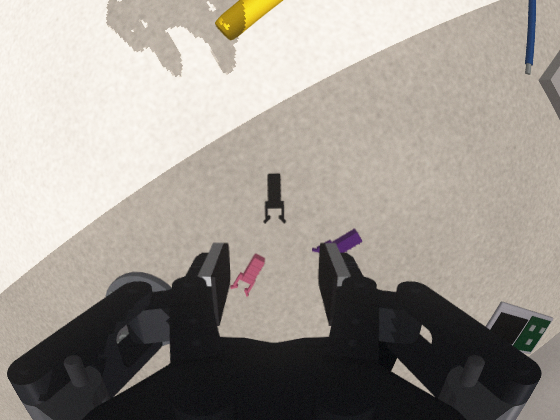

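The clip lies straight between the fingers, with its grip at (274,188) and noses at (274,218). The jaws (18.5 mm) and grip length (39 mm behind the bore) match the given sizes. Descending to grip it.

```bash
echo '{"plan": [[0.028, 0.064, 2, 0, 0, 0, 0.35], [0.028, 0.064, 4, 0, 0, 0, 0.35], [0.028, 0.064, 5.4, 0, 0, 0, 0.35], [0.028, 0.064, 6.08, 0, 0, 0, 0.35], [0.028, 0.064, 6.28, 0, 0, 0, 0.35], [0.028, 0.064, 6.42, 0, 0, 0, 0.35], [0.028, 0.064, 6.42, 0, 0, 0, 0.35]]}' > mv.in && python3 -m jog mv.in; echo '{"plan": [[0, 0, 0, 0, 0, 0, 0.25], [0, 0, 0, 0, 0, 0, 0.15], [0, 0, 0, 0, 0, 0, 0.05], [0, 0, 0, 0, 0, 0, 0.0], [0, 0, 0, 0, 0, 0, 0.0]]}' > mv.in && python3 -m jog mv.in
```

```text
time_s: 13.88
eef_pos: [0.4889, 0.2494, 0.0044]
eef_rot: [0.001, 0.255, 0.967, 0.0]
wrist_force: [-0.2, -0.3, 1.1]
opening: 0.349
grasp_force: 0.0
time_s: 14.5
eef_pos: [0.4884, 0.2494, 0.0041]
eef_rot: [0.0, 0.255, 0.967, 0.0]
wrist_force: [-1.6, 1.2, 6.2]
opening: 0.118
grasp_force: 59.5
```

Scaled: -0.1524 m is -6.096, -0.12 m is -4.8.

```bash
echo '{"plan": [[0, 0, -0.8, 0, 0, 0, 0], [0, 0, -2.8, 0, 0, 0, 0], [0, 0, -4.8, 0, 0, 0, 0], [-1, -2, -4.8, 0, 0, 0, 0], [-2, -4, -4.8, 0, 0, 0, 0], [-3.172, -6.096, -4.8, 0, 0, 0, 0], [-3.172, -6.096, -4.8, 0, 0, 0, 0], [-3.172, -6.096, -4.8, 0, 0, 0, 0]]}' > mv.in && python3 -m jog mv.in
python3 - <<'E'
from h import *
o=get_obs();im,d,p=cam('wrist');np.savez('w6.npz',im=im,d=d,view=p['view'],T=o['eef_pos']);cv2.imwrite('pics/w6.png',im);print(o['eef_pos'],o['eef_rot'],o['opening'],o['time_s'],o['grasp_force'])
im,d,p=cam('scene');np.savez('s6.npz',im=im,d=d,view=p['view']);cv2.imwrite('pics/s6.png',im)
E
```

```text
time_s: 15.5
eef_pos: [0.482, 0.0775, 0.1234]
eef_rot: [0.0, 0.255, 0.967, 0.0]
wrist_force: [-0.2, 0.2, 0.6]
opening: 0.113
grasp_force: 58.9
[0.48197238 0.07750956 0.1233697 ] [1.02389766e-05 2.55104973e-01 9.66913341e-01 2.10045887e-04] 0.11313036540562169 15.5 58.871469497680664
```

View pics/w6.png

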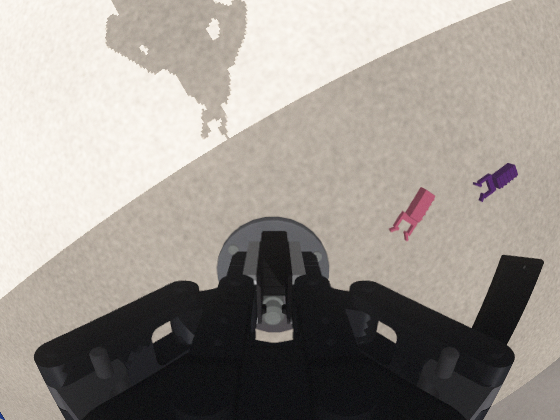

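The clip is held straight at (274,260), but the fingers hide most of the stand behind it. One composite crop of the scene and wrist views should confirm the reel, spindle and clip.

```bash
python3 - <<'E'
from h import *
a=cv2.resize(cv2.imread('pics/w6.png')[215:345,210:340],(400,400),interpolation=cv2.INTER_CUBIC)
b=cv2.resize(cv2.imread('pics/s6.png')[175:275,240:340],(400,400),interpolation=cv2.INTER_CUBIC)
cv2.imwrite('pics/c6.png',np.hstack([cv2.convertScaleAbs(a,alpha=1.5),b]))
E
```

```text
(no output)
```

View pics/c6.png

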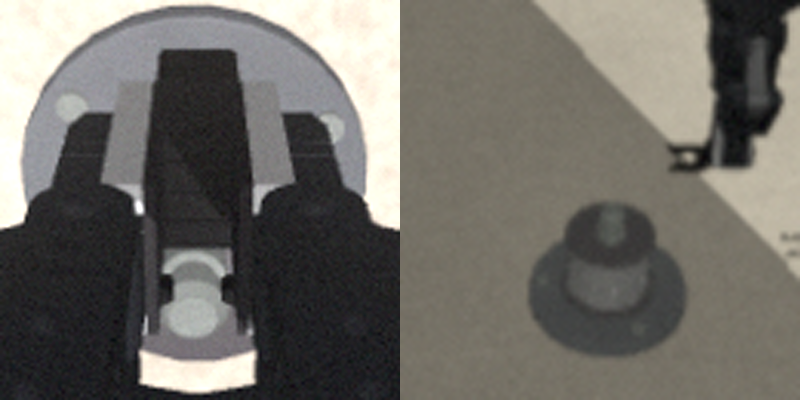

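The crop shows the reel seated flat on the stand and the clip level in the fingers. Through the jaws, the wrist view shows the cap at (272,318), the groove, and the lower-shoulder ring at about (272,301). I'll use wrist depth for the heights.

```bash
python3 - <<'E'
from h import *
z=np.load('w6.npz');p=optics.camera_params('wrist');p['view']=z['view'];C=cloud(p,z['d'],'wrist');T=z['T'];im=z['im']
for v in range(285,334,2):print(v,C[v,273].round(4),im[v,273].max(),C[v,266].round(4)[2],C[v,280].round(4)[2])
a=np.array([.870,-.493]);y=np.array([.493,.870])
t=(C[...,:2]-T[:2])@a;s=(C[...,:2]-T[:2])@y;h=C[...,2]-T[2]
m=(im.max(2)<70)&(t>.012)&(t<.038)&(abs(s)<.012)&(h<.012)&(h>-.01)
for lo in np.arange(.012,.038,.002):
    q=m&(t>=lo)&(t<lo+.002)
    if q.sum()>3:print('jaw',lo.round(3),q.sum(),'s',s[q].min().round(4),s[q].max().round(4),'h',np.percentile(h[q],[10,50,90]).round(4))
g=(abs(s)<.005)&(t<.015)&(t>-.03)&(h<.03)&(h>-.01);q=g
print('grip t',np.percentile(t[q],[0,1,99]),'h',np.percentile(h[q],[10,50,90]))
E
```

```text
285 [0.4912 0.0729 0.1315] 33 0.1321 0.1315
287 [0.4918 0.0726 0.1322] 27 0.1325 0.1319
289 [0.4928 0.072  0.132 ] 32 0.1321 0.1324
291 [0.4936 0.0715 0.1323] 31 0.1309 0.1324
293 [0.4942 0.0712 0.1331] 33 0.1319 0.1323
295 [0.4999 0.0679 0.124 ] 44 0.1242 0.1235
297 [0.5332 0.049  0.0634] 113 0.0615 0.0589
299 [0.5342 0.0484 0.0644] 108 0.0633 0.0638
301 [0.5352 0.0479 0.0652] 80 0.063 0.0624
303 [0.5335 0.0488 0.0709] 84 0.0628 0.0628
305 [0.5327 0.0493 0.075 ] 83 0.1187 0.0705
307 [0.5329 0.0492 0.0772] 110 0.1207 0.0728
309 [0.5336 0.0488 0.0785] 108 0.1225 0.0759
311 [0.535  0.048  0.0786] 107 0.124 0.0769
313 [0.5359 0.0474 0.0795] 124 0.0776 0.077
315 [0.5384 0.046  0.0778] 118 0.0789 0.0784
317 [0.5387 0.0459 0.0798] 120 0.0785 0.0771
319 [0.5408 0.0447 0.0787] 122 0.0795 0.0783
321 [0.5425 0.0437 0.0784] 123 0.079 0.0777
323 [0.5435 0.0432 0.0793] 119 0.0589 0.0589
325 [0.5574 0.0353 0.0601] 84 0.0593 0.0592
327 [0.5588 0.0344 0.0604] 81 0.0599 0.0601
329 [0.5609 0.0333 0.0599] 81 0.0598 0.0595
331 [0.5631 0.032  0.0591] 78 0.0595 0.0601
333 [0.6041 0.0087 0.001 ] 168 -0.0007 -0.0008
jaw 0.012 68 s -0.0037 0.0057 h [0.0079 0.0087 0.0093]
jaw 0.014 26 s -0.0037 0.0057 h [0.0077 0.0082 0.0089]
jaw 0.018 20 s -0.004 0.006 h [0.0004 0.0011 0.0016]
jaw 0.02 22 s -0.004 0.0056 h [-0.0003  0.0002  0.0009]
jaw 0.028 50 s -0.0048 0.0068 h [-0.004  -0.0019  0.0007]
jaw 0.03 25 s -0.0052 0.0073 h [-0.0002  0.0003  0.0012]
grip t [-0.01344924 -0.01303629  0.01429925] h [0.00511004 0.00865068 0.010282  ]
```

```bash
python3 - <<'E'
from h import *
z=np.load('w6.npz');p=optics.camera_params('wrist');p['view']=z['view'];C=cloud(p,z['d'],'wrist');T=z['T'];im=z['im']
a=np.array([.870,-.493]);y=np.array([.493,.870])
t=(C[...,:2]-T[:2])@a;s=(C[...,:2]-T[:2])@y;Z=C[...,2]
D=np.hypot(C[...,0]-.5389,C[...,1]-.0459)<.02
m=D&(Z>.072)&(Z<.09);n,l,st,ce=cv2.connectedComponentsWithStats(m.astype(np.uint8));print(st,ce)
for v in range(305,327,2):
    u=np.where(m[v])[0]
    if len(u):print(v,u.min(),u.max(),'s',s[v,u].min().round(4),s[v,u].max().round(4),'t',t[v,u].mean().round(4))
top=D&(Z>.0775)&(Z<.083);print('top mean t,s',t[top].mean(),s[top].mean(),t[top].min(),t[top].max(),np.median(Z[top]))
j=(Z>T[2]-.004)&(Z<T[2]+.004)&(t>.016)&(t<.036)&(abs(s)<.012)&(im.max(2)<75)
for v in range(290,325,3):
    u=np.where(j[v])[0]
    if len(u):print('jaw row',v,u.min(),u.max(),s[v,u].min().round(4),s[v,u].max().round(4))
E
```

```text
[[     0      0    560    420 234870]
 [   268    303      1      1      1]
 [   262    303     22     21    329]] [[279.50917955 209.3529527 ]
 [268.         303.        ]
 [272.98176292 314.19148936]]
305 268 278 s -0.003 0.0039 t 0.0587
307 267 280 s -0.0037 0.0053 t 0.0595
309 267 281 s -0.0037 0.006 t 0.0599
311 267 281 s -0.0037 0.0059 t 0.0611
313 266 282 s -0.0044 0.0066 t 0.0623
315 262 283 s -0.0072 0.0074 t 0.0642
317 262 283 s -0.0073 0.0074 t 0.0659
319 263 282 s -0.0065 0.0067 t 0.0675
321 264 281 s -0.0059 0.0061 t 0.0693
323 267 278 s -0.0037 0.0039 t 0.0708
top mean t,s 0.06507444682104016 7.133125881773703e-05 0.05848012748475958 0.07101024740001635 0.0787901414629838
jaw row 305 263 285 -0.0047 0.0068
jaw row 308 263 285 -0.0047 0.0067
jaw row 311 263 285 -0.0047 0.0067
jaw row 314 262 286 -0.0052 0.0072
```

Measured with the same camera: lower shoulder about 63 mm (top 79 mm), clip underside 4.5 mm below the TCP, bore 25.6 mm ahead of it, 39.5 mm to go. I'll set TCP z to 0.0685, with the underside at 64 mm mid-groove.

Careful with the scale: shifts go in units of 25 mm. That gives: 0.0549 m is 2.196, 0.05 m is 2.

```bash
echo '{"plan": [[0, -0.032, 0.8, 0, 0, 0, 0], [0, -0.032, 1.6, 0, 0, 0, 0], [0, -0.032, 2, 0, 0, 0, 0], [0, -0.032, 2.196, 0, 0, 0, 0], [0, -0.032, 2.196, 0, 0, 0, 0]]}' > mv.in && python3 -m jog mv.in; echo '{"plan": [[-0.32, 0, 0, 0, 0, 0, 0], [-0.6, 0, 0, 0, 0, 0, 0], [-0.8, 0, 0, 0, 0, 0, 0], [-0.96, 0, 0, 0, 0, 0, 0], [-1.04, 0, 0, 0, 0, 0, 0], [-1.04, 0, 0, 0, 0, 0, 0]]}' > mv.in && python3 -m jog mv.in; python3 - <<'E'
from h import *
r=[];
for _ in range(1):o=get_obs();r.append(o['eef_pos'])
T=o['eef_pos'];a=np.array([.870,-.493]);y=np.array([.493,.870]);S=np.array([.48197,.07751])+.0650*a
print(T,'bore to axis',(S-T[:2])@a-.0256,'s',(S-T[:2])@y)
E
```

```text
time_s: 16.23
eef_pos: [0.4816, 0.0772, 0.0684]
eef_rot: [-0.0, 0.254, 0.967, -0.0]
wrist_force: [-0.7, 0.3, 0.0]
opening: 0.116
grasp_force: 58.9
time_s: 16.98
eef_pos: [0.5042, 0.0639, 0.0683]
eef_rot: [-0.0, 0.255, 0.967, -0.0]
wrist_force: [-0.9, -0.1, 0.3]
opening: 0.114
grasp_force: 58.9
[0.50418918 0.06393777 0.06832178] bore to axis 0.01337489276413632 s 0.0008537820781532902
```

```bash
echo '{"plan": [[-0.04, 0, 0, 0, 0, 0, 0], [-0.08, 0, 0, 0, 0, 0, 0], [-0.08, 0, 0, 0, 0, 0, 0]]}' > mv.in && python3 -m jog mv.in; echo '{"plan": [[-0.028, 0, 0, 0, 0, 0, 0], [-0.056, 0, 0, 0, 0, 0, 0], [-0.056, 0, 0, 0, 0, 0, 0]]}' > mv.in && python3 -m jog mv.in; echo '{"plan": [[-0.02, 0, 0, 0, 0, 0, 0], [-0.04, 0, 0, 0, 0, 0, 0], [-0.04, 0, 0, 0, 0, 0, 0]]}' > mv.in && python3 -m jog mv.in
```

```text
time_s: 17.35
eef_pos: [0.506, 0.063, 0.0684]
eef_rot: [0.0, 0.255, 0.967, 0.0]
wrist_force: [0.2, -0.0, -0.2]
opening: 0.117
grasp_force: 58.9
time_s: 17.73
eef_pos: [0.5072, 0.0623, 0.0684]
eef_rot: [0.0, 0.255, 0.967, 0.0]
wrist_force: [-0.2, -1.4, -0.0]
opening: 0.12
grasp_force: 58.9
time_s: 18.1
eef_pos: [0.5081, 0.0618, 0.0684]
eef_rot: [0.0, 0.255, 0.967, 0.0]
wrist_force: [-0.2, -0.2, -0.6]
opening: 0.118
grasp_force: 58.9
```

No contact at about 9 mm, which suggests the noses are entering the groove. I'll continue in small steps.

```bash
echo '{"plan": [[-0.02, 0, 0, 0, 0, 0, 0], [-0.04, 0, 0, 0, 0, 0, 0], [-0.04, 0, 0, 0, 0, 0, 0]]}' > mv.in && python3 -m jog mv.in; echo '{"plan": [[-0.02, 0, 0, 0, 0, 0, 0], [-0.028, 0, 0, 0, 0, 0, 0], [-0.028, 0, 0, 0, 0, 0, 0]]}' > mv.in && python3 -m jog mv.in
```

```text
time_s: 18.48
eef_pos: [0.5089, 0.0613, 0.0684]
eef_rot: [-0.0, 0.255, 0.967, -0.0]
wrist_force: [0.1, 0.6, -0.9]
opening: 0.12
grasp_force: 58.9
time_s: 18.85
eef_pos: [0.5093, 0.061, 0.0683]
eef_rot: [-0.0, 0.255, 0.967, -0.0]
wrist_force: [-1.4, -0.6, -0.2]
opening: 0.118
grasp_force: 58.9
```

```bash
echo '{"plan": [[-0.02, 0, 0, 0, 0, 0, 0], [-0.04, 0, 0, 0, 0, 0, 0], [-0.04, 0, 0, 0, 0, 0, 0]]}' > mv.in && python3 -m jog mv.in; echo '{"plan": [[-0.02, 0, 0, 0, 0, 0, 0], [-0.04, 0, 0, 0, 0, 0, 0], [-0.04, 0, 0, 0, 0, 0, 0]]}' > mv.in && python3 -m jog mv.in
```

```text
time_s: 19.23
eef_pos: [0.5097, 0.0607, 0.068]
eef_rot: [-0.001, 0.255, 0.967, -0.0]
wrist_force: [-3.6, 0.7, 0.4]
opening: 0.114
grasp_force: 58.9
time_s: 19.6
eef_pos: [0.5105, 0.0603, 0.0681]
eef_rot: [-0.001, 0.255, 0.967, -0.0]
wrist_force: [-4.7, 1.1, 0.8]
opening: 0.118
grasp_force: 59.0
```

```bash
echo '{"plan": [[-0.02, 0, 0, 0, 0, 0, 0], [-0.04, 0, 0, 0, 0, 0, 0], [-0.04, 0, 0, 0, 0, 0, 0]]}' > mv.in && python3 -m jog mv.in; echo '{"plan": [[-0.02, 0, 0, 0, 0, 0, 0], [-0.04, 0, 0, 0, 0, 0, 0], [-0.04, 0, 0, 0, 0, 0, 0]]}' > mv.in && python3 -m jog mv.in
```

```text
time_s: 19.98
eef_pos: [0.5117, 0.0596, 0.0681]
eef_rot: [-0.0, 0.255, 0.967, -0.0]
wrist_force: [-4.7, 1.0, 0.2]
opening: 0.121
grasp_force: 59.1
time_s: 20.35
eef_pos: [0.515, 0.0581, 0.0692]
eef_rot: [0.002, 0.255, 0.967, -0.0]
wrist_force: [1.7, -4.7, -0.3]
opening: 0.115
grasp_force: 58.9
```

It has snapped over, and the clip is now pulling forward. I'll follow it home.

```bash
echo '{"plan": [[-0.02, 0, 0, 0, 0, 0, 0], [-0.04, 0, 0, 0, 0, 0, 0], [-0.04, 0, 0, 0, 0, 0, 0]]}' > mv.in && python3 -m jog mv.in; echo '{"plan": [[-0.02, 0, 0, 0, 0, 0, 0], [-0.04, 0, 0, 0, 0, 0, 0], [-0.04, 0, 0, 0, 0, 0, 0]]}' > mv.in && python3 -m jog mv.in
```

```text
time_s: 20.72
eef_pos: [0.5144, 0.0583, 0.0687]
eef_rot: [0.001, 0.255, 0.967, 0.0]
wrist_force: [2.2, -4.0, 0.3]
opening: 0.12
grasp_force: 59.0
time_s: 21.1
eef_pos: [0.5148, 0.0581, 0.0683]
eef_rot: [0.0, 0.255, 0.967, 0.0]
wrist_force: [1.6, -3.9, -0.9]
opening: 0.12
grasp_force: 58.9
```

Scaled: -0.0005 m is -0.02, -0.001 m is -0.04.

```bash
echo '{"plan": [[-0.02, -0.012, 0, 0, 0, 0, 0], [-0.04, -0.024, 0, 0, 0, 0, 0], [-0.04, -0.024, 0, 0, 0, 0, 0]]}' > mv.in && python3 -m jog mv.in; echo '{"plan": [[-0.02, -0.012, 0, 0, 0, 0, 0], [-0.04, -0.024, 0, 0, 0, 0, 0], [-0.04, -0.024, 0, 0, 0, 0, 0]]}' > mv.in && python3 -m jog mv.in
```

```text
time_s: 21.48
eef_pos: [0.5156, 0.0572, 0.0685]
eef_rot: [0.0, 0.255, 0.967, 0.0]
wrist_force: [2.6, -1.6, -0.2]
opening: 0.116
grasp_force: 58.9
time_s: 21.85
eef_pos: [0.5158, 0.0564, 0.0684]
eef_rot: [-0.0, 0.255, 0.967, 0.0]
wrist_force: [3.1, 1.7, -0.4]
opening: 0.117
grasp_force: 58.9
```

Scaled: -0.0006 m is -0.024, 0.0006 m is 0.024.

```bash
echo '{"plan": [[-0.012, 0.012, 0, 0, 0, 0, 0], [-0.024, 0.024, 0, 0, 0, 0, 0], [-0.024, 0.024, 0, 0, 0, 0, 0]]}' > mv.in && python3 -m jog mv.in
```

```text
time_s: 22.22
eef_pos: [0.5163, 0.0563, 0.0682]
eef_rot: [-0.0, 0.255, 0.967, -0.0]
wrist_force: [1.6, 0.6, 1.0]
opening: 0.121
grasp_force: 59.0
```

The force is nearly zero, so the clip is home. Opening and lifting away.

```bash
echo '{"plan": [[0, 0, 0, 0, 0, 0, 0.2], [0, 0, 0, 0, 0, 0, 0.3], [0, 0, 0, 0, 0, 0, 0.4], [0, 0, 0, 0, 0, 0, 0.4]]}' > mv.in && python3 -m jog mv.in; echo '{"plan": [[0, 0, -0.4, 0, 0, 0, 0.4], [0, 0, -1.6, 0, 0, 0, 0.4], [0, 0, -3.6, 0, 0, 0, 0.4], [1.6, 0, -5.2, 0, 0, 0, 0.4], [2.8, 0, -5.2, 0, 0, 0, 0.4], [2.8, 0, -5.2, 0, 0, 0, 0.4]]}' > mv.in && python3 -m jog mv.in
python3 - <<'E'
from h import *
o=get_obs();im,d,p=cam('wrist');C=cloud(p,d,'wrist');T=o['eef_pos'];print(T,o['wrist_force'])
im2,d2,p2=cam('scene')
u,v=proj(p,np.array([.539,.0457,.07]),'wrist');u=int(np.clip(u,65,495));v=int(np.clip(v,65,355));print(u,v)
a_=cv2.resize(im[v-65:v+65,u-65:u+65],(400,400),interpolation=cv2.INTER_CUBIC)
b=cv2.resize(im2[195:275,250:330],(400,400),interpolation=cv2.INTER_CUBIC);cv2.imwrite('pics/c7.png',np.hstack([cv2.convertScaleAbs(a_,alpha=1.5),b]))
a=np.array([.870,-.493]);y=np.array([.493,.870]);S=np.array([.5387,.0457]);t=(C[...,:2]-S)@a;s=(C[...,:2]-S)@y;Z=C[...,2]
m=(im.max(2)<75)&(abs(s)<.015)&(t<.02)&(t>-.06)&(Z>.055)&(Z<.09)
g=m&(Z>.0735)&(t<-.008);print('grip t',np.percentile(t[g],[0,50,100]),'s',s[g].mean(),'z',np.median(Z[g]),g.sum())
j=m&(Z<.072)&(t>-.008);print('jaw t max',t[j].max() if j.any() else None,'z',np.median(Z[j]))
tp=(np.hypot(t,s)<.016)&(Z>.0765)&(im.max(2)>80);print('cap t,s',(t[tp].min()+t[tp].max())/2,s[tp].mean(),np.median(Z[tp]))
E
```

```text
time_s: 22.72
eef_pos: [0.5166, 0.0561, 0.0683]
eef_rot: [-0.0, 0.255, 0.967, -0.0]
wrist_force: [0.9, -0.7, -0.2]
opening: 0.4
grasp_force: 0.0
time_s: 23.48
eef_pos: [0.4548, 0.0915, 0.1996]
eef_rot: [0.001, 0.254, 0.967, 0.0]
wrist_force: [0.9, -0.3, 0.2]
opening: 0.401
grasp_force: 0.0
[0.45481974 0.091543   0.19955583] [ 0.91388772 -0.29787763  0.21393856]
273 291
grip t [-0.03810785 -0.02420507 -0.01105007] s -0.0011972083369239735 z 0.07481760185764838 332
jaw t max 0.017567401430966842 z 0.06801533499108273
cap t,s 0.00017044405452061291 -0.00065466136266004 0.07873129187568068
```

View pics/c7.png

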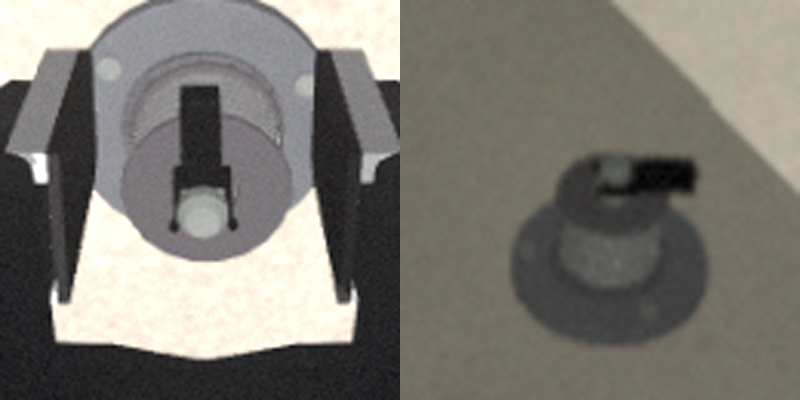

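The crop shows the clip around the spindle under the cap, level, with the grip spanning 11 to 38 mm behind the axis, so it is home. The reel is flat on the felt and the fingers are clear.

```bash
python3 -c "
from bench import workorder;print(workorder.hand_in())"
```

```text
the job is handed in; nothing more can be done
None
```

The job is handed in (no verdict was returned): the reel sits on the felt of the stand, and the clip is snapped home in the groove, level and released. The robot is clear after about 23.5 s, and the highest wrist-force reading was about 9 N.

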